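# Charge the air pump and hold the bottle-drying valve open

## Task

Blow the upturned bottle dry: first push the red pump lever all the way down to its stop and let it come fully back up. Then turn the red-handled spring dial clockwise, past its first two clicks, to the third position (green mark with three dots) but not on to its end stop, hold it there against its spring, and finish while still holding it. Leave the jug, the capped bottle, the blue caps tray and the spanner where they are.

Things in the scene. Friction and masses are not known exactly. Their poses are not given: they have to be found in the camera images.
- pump: Hand air pump bolted to the bench: dark steel base plate 270 x 110 x 12 mm, two blue uprights with the lever's pivot between them. Origin at the centre of the plate's underside, on the bench; z up; the lever points along its own -x from the pivot, which lies at (100, 0, 150) mm in its frame, axis along y. A 30 mm radius pump barrel, 102 mm high, stands at (35, 0) mm.
- lever (a joint): Pump lever angle, rad: 0 at rest (arm raised 0.4 rad above level, towards the pump's -x), grows as the lever is pushed down, hard stop at 0.75 (arm 0.35 rad below level). A spring lifts it back to 0 when it is let go; the push needed at the pad grows from about 4 N to 9 N.
- lever_pad (a point): Centre of the upper face of the lever's red square push pad, 60 x 60 mm, 14 mm thick, 200 mm from the pivot. At rest about 238 mm above the bench, at the stop about 91 mm. Its x and z axes turn with the lever: z is the pad's upper face normal.
- console: Grey valve console bolted to the bench, 170 x 170 mm, 85 mm high, black top plate. Origin at the centre of its underside, on the bench; z up. The dial's upright axis passes through the origin. Around the dial's +x side four marks on the top: white (0, no dot), white (1 dot), white (2 dots), green (3 dots), at +0.6, +0.2, -0.2, -0.6 rad about z from the console's +x.
- dial (a joint): Dial angle, rad, growing clockwise seen from above: 0 at rest (pointer at the first white mark), clicks at 0.4 and 0.8, third position 1.2 (green mark), end stop 1.5. A spring turns it back to 0 from anywhere when let go, about 0.06 N m at rest and 0.16 N m at 1.2, with detents adding or taking up to 0.05 N m between positions.
- dial_grip (a point): On the dial's axis, inside its red grip bar, 118 mm above the bench. The bar is 70 mm long, 16 mm wide and upright-sided, from 97 to 127 mm above the bench, over an aluminium disc of 38 mm radius (top 97 mm above the bench). The point's axes turn with the dial: x along the bar to its pointer end (white line on top), y across it, z up.
- dial_tip (a point): Top of the pointer end of the dial's bar, 35 mm from its axis, 127 mm above the bench.
- stand: Fixed drying stand with an upturned amber bottle, round base 60 mm radius, 245 mm high; origin at the centre of its underside.
- jug: Loose white plastic measuring jug, 52 mm radius, 150 mm high, handle towards its +y; origin at the centre of its underside. Not to be disturbed.
- bottle: Loose capped amber bottle, 31 mm radius, 220 mm high; origin at the centre of its underside. Not to be disturbed.
- caps: Loose blue tray for crown caps, 100 x 70 mm, 30 mm high; origin at the centre of its underside. Not to be disturbed.
- spanner: Loose steel spanner lying flat, 150 mm long along its x; origin on its underside. Not to be disturbed.

How it is judged:
By the outcome, as a careful person would: the job done as asked, in the order asked, and still so for the second after the job is handed in, while the arm keeps its last pose, push and grip.
It also fails if it takes over 56 s, if anything falls off the work surface, if the arm or the gripper's body presses on something with over 40 N, if the wrist force passes 120 N, or if a joint passes its speed limit or range.

## Robot

A 7-joint arm with a two-finger parallel gripper is mounted at the origin on the work surface. World frame = base frame: x ahead of the robot, y to its left, z up, the work surface at z = 0. Lengths are in mm, angles in rad, forces in N, time in s.
With the tool pointing down it reaches from about 425 to 950 mm from the base axis. Payload 4.7 kg.
Tool frame: the origin (TCP) lies midway between the tips of the shut fingers; the grasp point (between the pads) lies 19 mm behind it; z points along the fingers, y is the line along which they close (so a half turn about z gives the same grasp; the last joint's range is limited). The gripper opens to 85 mm and grips with 20 to 120 N. Pads are 22 mm wide; open, the fingers measure 114 mm over their backs; the gripper's body (76 mm by 85 mm) begins 54 mm behind the grasp point. The pads swing forward as they close: fully open they stand 13 mm farther back than shut.
Start: joints at [1.206, 0.469, -0.049, 1.532, 0.024, 1.141, -0.082], TCP at [222.476, -637.301, 231.335] pointing down, gripper open.
Joint ranges: [-2.59, 2.59], [-0.33, 1.99], [-1.39, 1.29], [0.1, 2.45], [-1.04, 4.18], [0.21, 1.99], [-2.66, 2.66]. Speed limits (rad/s): [2.57, 2.57, 3.14, 3.14, 3.14, 3.14, 3.14].

## Interface

Orientations are given as a unit quaternion [x, y, z, w].
In Python, from plant import manip, eyes gives the robot as it stands. Calls block until the motion is done:
- manip.move_to(position, orientation): joint-space move of the TCP to a pose.
- manip.move_linear(position, orientation=None, vel=150, f_stop=None): straight line of the TCP; orientation=None keeps the orientation; vel is the mean speed in mm/s. With f_stop (N) it stops when the force on the tool has changed by that much, and returns True; else False.
- manip.move_joints(angles): joint-space move.
- manip.grip(opening, f_grip=None): opening from 0.0 (shut) to 1.0 (fully open); f_grip is the grip in N (None keeps the last); returns when the fingers have stopped.
- manip.dwell(seconds).
- manip.inverse_kinematics(position, orientation): joint angles nearest the present ones, or None.
- eyes.get_image(name): name is "scene" or "top" or "wrist"; returns a dict with "frame" (384x512x3 uint8, red, green, blue), "z_map" (384x512 float32, mm along the optical axis (not along the pixel's ray), 0 where there is no reading), "fov_y" (degrees; the focal length in pixels is half the picture's height over the tangent of half this angle, whatever the lens; pixels are square), "cx", "cy" (the principal point, pixels), "R" (3x3) and "t" (3): a world point X has camera coordinates R X + t; the wrist camera has in their place "mount" (4x4, takes a point from camera to tool coordinates, whose origin is the TCP and whose axes are the flange's). Camera axes: x right, y down, z forward; pixel columns grow to the right and rows downward; lengths in mm; the calibration is good to about 2 mm. A picture is of the moment at which its call begins: read the wrist's pose just before it.
A pose or a line that the arm cannot do raises manip.Unreachable and nothing moves.
- manip.sign_off(): hands the job in; it is judged then, once.
Readings, each from a call of its own:
- manip.read_t(): time.
- manip.read_joint_pos(): joint angles.
- manip.read_qd(): joint speeds.
- manip.read_joint_torque(): joint torques, N m.
- manip.read_position(): TCP position.
- manip.read_tcp_rot(): TCP orientation.
- manip.read_ft_force(): force on the tool from outside, world axes, zero at the start.
- manip.read_ft_torque(): the same for the moment, N m.
- manip.read_opening(): opening from 0.0 (shut) to 1.0 (fully open).
- manip.read_grip_force(): force on a finger pad.
Only numpy, scipy, OpenCV 4.12 (cv2) and the standard library are available. Lean on these libraries where they do the work, as an engineer would, in place of code of your own. Each camera call takes 0.05 s, during which the arm holds its last target. There are 200 camera calls.

## Working session

There is one attempt and no reset: what is moved stays moved. The work goes in short steps, each a Python script; the robot and the scene stay as the last script left them, time stands still between calls to the robot, and variables do not carry over. Pictures are saved under pics/ and viewed, at most 10 in all, crops included, and the job is handed in when it is done.

```bash
ls; mkdir -p pics
cat > h.py <<'E'
import numpy as np, cv2
from plant import manip, eyes
from scipy.spatial.transform import Rotation as Ro
def cloud(d, Rt=None):
    z=d["z_map"]; H,W=z.shape; f=H/2/np.tan(np.radians(d["fov_y"])/2)
    u,v=np.meshgrid(np.arange(W),np.arange(H))
    P=np.stack([(u-d["cx"])/f*z,(v-d["cy"])/f*z,z],-1)
    if Rt is None: X=(P-np.array(d["t"]))@np.array(d["R"])
    else: X=P@Rt[:3,:3].T+Rt[:3,3]
    X[z==0]=np.nan
    return X
E
python3 - <<'E'
from h import *
for n in("top","scene"):
    d=eyes.get_image(n); np.save(n+".npy",cloud(d)); np.save(n+"_f.npy",d["frame"])
    cv2.imwrite(f"pics/{n}.png",cv2.resize(d["frame"][:,:,::-1],(800,600)))
    print(n,d["fov_y"],d["cx"],d["cy"],np.array(d["R"]),d["t"])
print(manip.read_t(),manip.read_tcp_rot())
E
```

```text
pics
top 53.44408144261731 252.99855653060257 192.4923773284795 [[-0.00361458 -0.99976671 -0.02129476]
 [-0.99179029  0.00630613 -0.12771947]
 [ 0.12782396  0.02065828 -0.9915817 ]] [  11.55786766  610.61596995 1184.63920857]
scene 56.458965802028196 250.31226413694574 192.06038902948362 [[ 0.83926532  0.54370437  0.00439165]
 [ 0.4112613  -0.62950056 -0.65923682]
 [-0.35566539  0.55508072 -0.75192255]] [-482.08361451 -158.79771237 1497.14339246]
0.1 [ 9.85932913e-01  1.67139297e-01 -1.69257430e-04 -8.47489276e-04]
```

View pics/top.png

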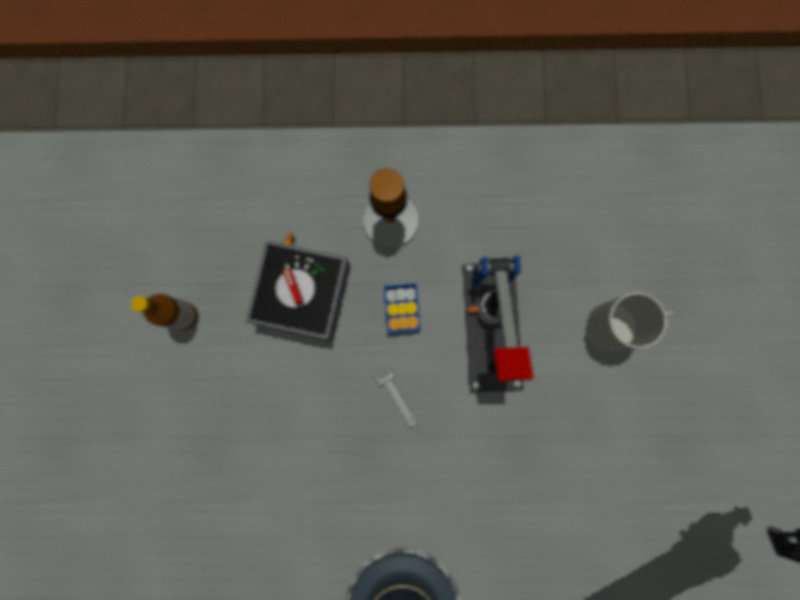

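View pics/scene.png

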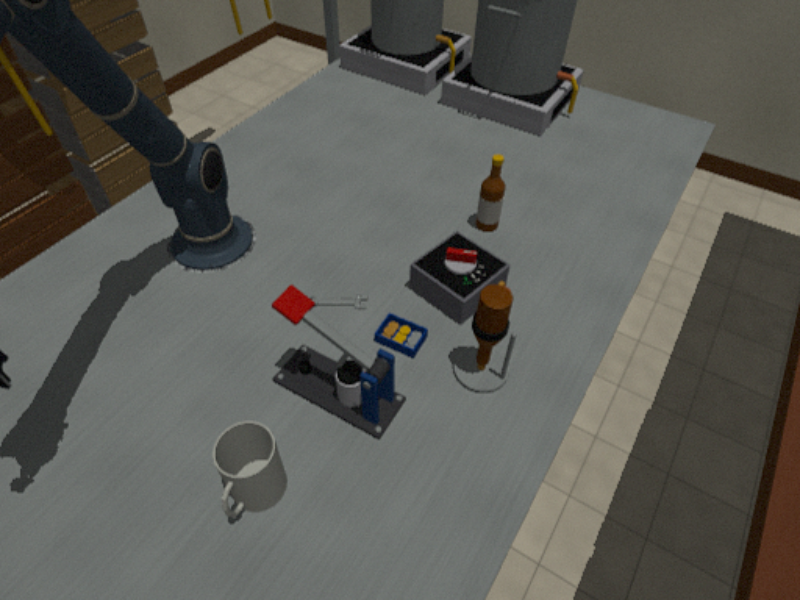

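The top view shows the pad at about (514,363), the dial at (295,288) with its pointer up-left at (287,268), and the green mark at (317,268). The caps tray is at (402,309), the spanner at (398,398) and the jug at (638,322). Next I'll measure these from the depth map.

Run:
```python
from h import *
np.set_printoptions(precision=1,suppress=True)
for n in("top","scene"):
    X=np.load(n+".npy"); f=np.load(n+"_f.npy").astype(int)
    red=(f[...,0]>110)&(f[...,1]<50)&(f[...,2]<50)
    k,l,s,c=cv2.connectedComponentsWithStats(red.astype(np.uint8))
    for i in range(1,k):
        if s[i,4]<25: continue
        P=X[l==i]; P=P[~np.isnan(P).any(1)]
        P=P[abs(P[:,2]-np.median(P[:,2]))<25] 
        pl=np.linalg.svd(P-P.mean(0))[2]
        print(n,c[i],s[i,4],"med",np.median(P,0),"min",P.min(0),"max",P.max(0),"axes",pl[0],pl[2])
X=np.load("top.npy")
def band(name,lo,hi,box):
    m=(X[...,2]>lo)&(X[...,2]<hi)&(X[...,0]>box[0])&(X[...,0]<box[1])&(X[...,1]>box[2])&(X[...,1]<box[3])
    P=X[m]; r=cv2.minAreaRect(P[:,:2].astype(np.float32)); print(name,len(P),r,np.median(P,0))
for nm,(u,v) in dict(dial=(295,288),green=(317,268),w0=(297,261),jug=(638,322),bottle=(140,303),caps=(402,309),sp1=(384,377),sp2=(411,422),stand=(388,190),piv1=(484,265),piv2=(518,265),plateA=(477,386),plateB=(517,386),plateC=(470,268)).items():
    print(nm,X[int(v*.64),int(u*.64)])
d=X[184,189]
band("console",78,92,(d[0]-130,d[0]+130,d[1]-130,d[1]+130))
band("bar",112,140,(d[0]-60,d[0]+60,d[1]-60,d[1]+60))
```

```text
top [189.  187.2] 41 med [616.5 198.4 127.1] min [599.3 188.7 123.7] max [635.6 207.7 132.5] axes [-0.9 -0.3 -0. ] [ 0.  -0.1  1. ]
top [328.6 232.1] 407 med [ 478.7 -194.2  238.7] min [ 452.6 -222.7  224.8] max [ 505.5 -166.9  251.7] axes [-0.8 -0.6  0.3] [-0.4 -0.  -0.9]
scene [293.2 160.8] 36 med [624.  203.6 127.1] min [602.1 191.4 123.5] max [664.9 216.1 130.1] axes [ 1.   0.3 -0. ] [ 0.  -0.1 -1. ]
scene [187.3 193.9] 334 med [ 481.6 -195.6  238.1] min [ 452.6 -223.7  223.9] max [ 508.6 -164.7  249.7] axes [ 0.9  0.4 -0.4] [0.4 0.  0.9]
dial [626.4 201.6 125.9]
green [672.8 166.   88.1]
w0 [685.9 203.8  87.6]
jug [ 565.3 -486.1   29.5]
bottle [588.7 456.4 221. ]
caps [599.   -4.   14.2]
sp1 [456.4  35.7   7.6]
sp2 [364.4 -22.   13.9]
stand [780.9  17.2 245.7]
piv1 [ 661.1 -155.7  169.3]
piv2 [ 659.7 -217.9  173.8]
plateA [ 436.7 -156.2   22.2]
plateB [ 436.3 -237.6   10.6]
plateC [ 683.8 -145.7   16.5]
console 2435 ((630.7757568359375, 207.3155517578125), (170.42037963867188, 169.8879852294922), 77.47576904296875) [626.5 204.1  85.7]
bar 135 ((630.0173950195312, 207.06492614746094), (68.32577514648438, 16.32297134399414), 22.51225471496582) [628.7 205.  126.6]
```

Run:
```python
from h import *
np.set_printoptions(precision=2,suppress=True)
Q=[1,0,0,0]; px,y=660,-194
def pad(a,up=0):
    g=0.4-a
    return [px-200*np.cos(g)+11*np.sin(g), y, 150+200*np.sin(g)+11*np.cos(g)+up]
print(pad(0),pad(.75))
assert all(manip.inverse_kinematics(p,Q) is not None for p in(pad(0,60),pad(.4),pad(.8)))
manip.grip(0.0)
manip.move_to(pad(0,60),Q); print(manip.read_t(),manip.read_position(),manip.read_joint_pos())
manip.move_linear(pad(0,10),vel=120)
for a in(.2,.4,.6): manip.move_linear(pad(a),vel=80)
print("F",manip.read_ft_force(),manip.read_position())
p=pad(.75); p[2]-=18
print("stop",manip.move_linear(p,vel=30,f_stop=14))
print(manip.read_t(),manip.read_ft_force(),manip.read_position())
d=eyes.get_image("scene"); cv2.imwrite("pics/down.png",cv2.resize(d["frame"][90:290,100:360,::-1],(780,600)))
```

```text
[np.float64(480.0714029648181), -194, np.float64(238.01533939576186)] [np.float64(468.3535815485142), -194, np.float64(91.7535383502309)]
2.7417 [ 479.78 -195.14  297.84] [ 0.56  0.17 -0.29  1.8   0.05  1.18 -1.32]
F [-1.84 -2.5   7.3 ] [ 462.74 -194.74  122.2 ]
stop True
6.425 [-4.87  0.77 15.39] [ 469.42 -194.65   92.65]
```

View pics/down.png

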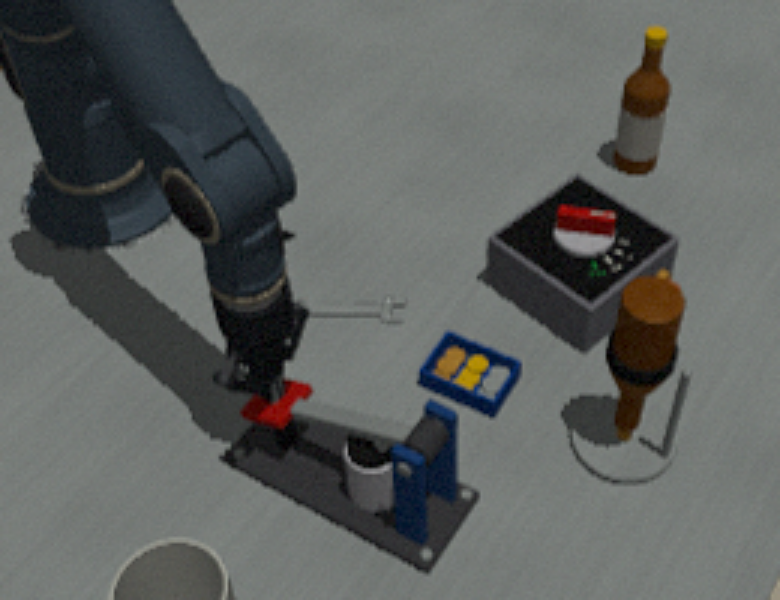

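The lever is down at pad (275,400) and TCP z is 92.6 against an expected stop of about 91.7. I'll press a little harder to confirm the stop, then release it.

Run:
```python
from h import *
np.set_printoptions(precision=2,suppress=True)
p=np.array(manip.read_position())
print(manip.move_linear(p-[0,0,12],vel=30,f_stop=15),manip.read_ft_force(),manip.read_position())
manip.dwell(.3); print(manip.read_ft_force(),manip.read_position())
for q in([460,-194,140],[465,-194,190],[480,-194,250],[480,-194,310]): manip.move_linear(q,vel=80)
manip.dwell(.3)
manip.grip(1.0)
# above dial, pointer at +22.5 deg
Q=(Ro.from_euler('z',22.5,degrees=True)*Ro.from_quat([1,0,0,0])).as_quat()
for s in(1,-1):
    Qs=(Ro.from_quat(Q)*Ro.from_euler('z',0 if s==1 else np.pi)).as_quat()
    print(s,Qs,manip.inverse_kinematics([631,207,230],Qs),manip.inverse_kinematics([631,207,101],Qs))
print(manip.read_t())
d=eyes.get_image("scene"); X=cloud(d);f=d["frame"].astype(int)
m=(f[...,0]>110)&(f[...,1]<50)&(f[...,2]<50)&(X[...,1]<-100); print("pad",np.nanmedian(X[m],0),m.sum())
```

```text
True [-5.74  1.18 15.64] [ 469.4  -194.66   92.59]
[-4.12  1.13 14.28] [ 469.4  -194.68   92.69]
1 [0.98 0.2  0.   0.  ] [ 0.01  0.51 -0.57  1.54  0.29  1.17 -1.79] [-0.03  0.63 -0.51  1.66  0.37  0.95 -1.85]
-1 [ 0.2  -0.98  0.    0.  ] [ 0.33  0.74 -1.18  1.52  0.69  1.35  1.05] [ 0.33  0.91 -1.18  1.64  0.89  1.23  0.91]
11.4583
pad [ 489.71 -197.15  233.77] 226
```

The stop is confirmed, since there was no further motion under more force. The pad is back on its rest plane. Now I'll go above the dial.

Run:
```python
from h import *
np.set_printoptions(precision=3,suppress=True)
Q=(Ro.from_euler('z',22.5,degrees=True)*Ro.from_quat([1,0,0,0])).as_quat()
manip.move_to([631,207,230],Q); manip.dwell(.3)
p=np.array(manip.read_position());q=manip.read_tcp_rot();d=eyes.get_image("wrist")
T=np.eye(4);T[:3,:3]=Ro.from_quat(q).as_matrix();T[:3,3]=p
X=cloud(d,T@np.array(d["mount"]));f=d["frame"].astype(int)
print(p,manip.read_joint_pos(),manip.read_t())
m=(f[...,0]>90)&(f[...,1]<60)&(f[...,2]<60)&(X[...,2]>120)&(X[...,2]<134)
r=cv2.minAreaRect(X[m][:,:2].astype(np.float32)); print(m.sum(),r,np.nanmedian(X[m],0))
cv2.imwrite("pics/w1.png",d["frame"][:,:,::-1])
```

```text
[631.237 206.133 230.294] [ 0.007  0.513 -0.567  1.539  0.29   1.174 -1.793] 13.4583
963 ((632.3209838867188, 210.03665161132812), (68.73786926269531, 15.165133476257324), 21.910938262939453) [628.996 208.933 126.552]
```

View pics/w1.png

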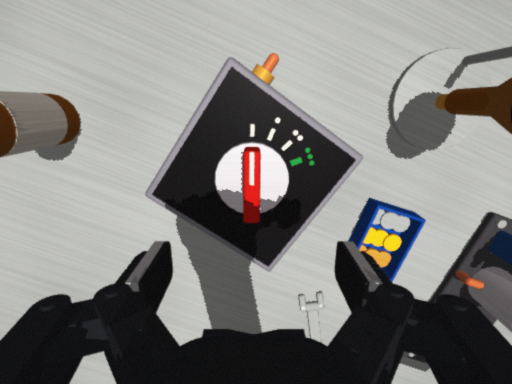

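The wrist view shows the bar at (251,185), with its pointer on the undotted white mark and well centred. I'll descend and grip.

Run:
```python
from h import *
np.set_printoptions(precision=3,suppress=True)
Q=(Ro.from_euler('z',22.3,degrees=True)*Ro.from_quat([1,0,0,0])).as_quat()
manip.move_linear([631.5,208.5,140],Q,vel=120)
print(manip.move_linear([631.5,208.5,103],vel=60,f_stop=10))
print(manip.read_position(),manip.read_ft_force())
manip.grip(0.0,60)
print(manip.read_opening(),manip.read_grip_force(),manip.read_ft_force(),manip.read_t())
j0=np.array(manip.read_joint_pos()); np.save("j0.npy",j0); print(j0)
for a in(.3,.6,.9,1.1,1.2):
    j=j0.copy(); j[6]+=a; manip.move_joints(j)
    print(a,manip.read_ft_force(),manip.read_ft_torque())
print(manip.read_position(),manip.read_joint_pos()-j0,manip.read_opening(),manip.read_t())
for n in("wrist","scene","top"):
    d=eyes.get_image(n); cv2.imwrite(f"pics/g_{n}.png",d["frame"][:,:,::-1]); np.save(f"g_{n}.npy",d,allow_pickle=True)
a=cv2.imread("pics/g_scene.png")[110:210,235:355]; b=cv2.imread("pics/g_top.png")[135:235,135:255]
cv2.imwrite("pics/g.png",np.vstack([np.hstack([cv2.resize(a,(360,300),interpolation=3),cv2.resize(b,(360,300),interpolation=3)]),cv2.resize(cv2.imread("pics/g_wrist.png"),(720,540))[:300]]))
```

```text
False
[631.653 208.664 103.07 ] [ 0.963 -0.098  0.135]
0.17576710691325656 60.299187898635864 [ 0.081 -0.689  2.522] 15.7667
[-0.027  0.634 -0.521  1.654  0.37   0.953 -1.863]
0.3 [ 2.235  4.575 -0.788] [ 0.83  -0.756 -4.346]
0.6 [-1.012  7.114 -0.104] [  1.441  -0.497 -10.863]
0.9 [-2.587 11.641  0.374] [  2.159  -0.07  -18.347]
1.1 [-3.972 14.988  0.832] [  2.645   0.261 -23.942]
1.2 [-6.354 15.674  2.057] [  2.882   0.491 -26.918]
[632.623 209.436 104.413] [ 0.006 -0.     0.011 -0.006 -0.045 -0.005  1.133] 0.1838520680187461 17.5
```

View pics/g.png

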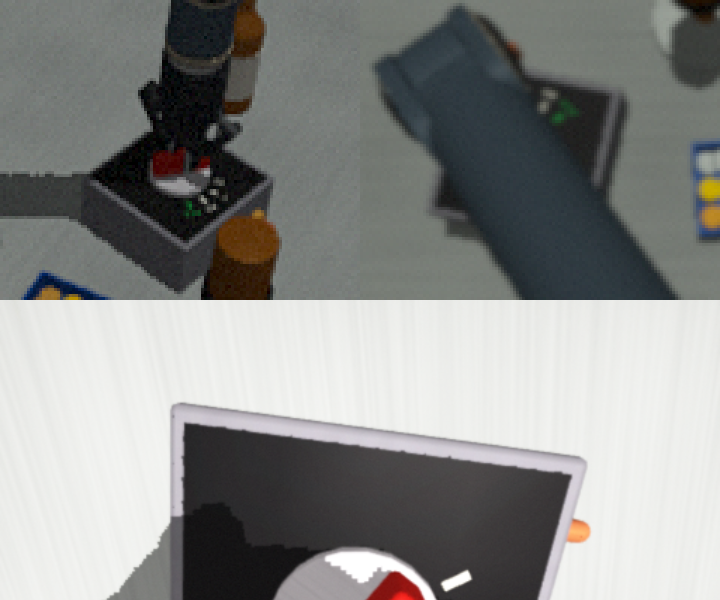

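The dial resisted and Mz reached about −27, so raising joint 7 turns counterclockwise against the rest stop. The pointer is still by the undotted mark. I'll unload gently, release, and regrasp with the half-turn pose, where clockwise is in range.

Run:
```python
from h import *
np.set_printoptions(precision=3,suppress=True)
j0=np.load("j0.npy")
for a in(1.1,1.0,.9,.75,.6,.45,.3,.15,0):
    j=j0.copy(); j[6]+=a; manip.move_joints(j)
    m=manip.read_ft_torque(); print(a,m,manip.read_ft_force())
    if abs(m[2])<1.5: break
manip.grip(1.0)
p=np.array(manip.read_position()); p[2]=230
manip.move_linear(p,vel=150); manip.dwell(.2)
print(manip.read_ft_force(),manip.read_ft_torque(),manip.read_joint_pos(),manip.read_t())
p=np.array(manip.read_position());q=manip.read_tcp_rot();d=eyes.get_image("wrist")
T=np.eye(4);T[:3,:3]=Ro.from_quat(q).as_matrix();T[:3,3]=p
X=cloud(d,T@np.array(d["mount"]));f=d["frame"].astype(int)
m=(f[...,0]>90)&(f[...,1]<60)&(f[...,2]<60)&(X[...,2]>120)&(X[...,2]<134)
r=cv2.minAreaRect(X[m][:,:2].astype(np.float32)); print(m.sum(),r,np.nanmedian(X[m],0))
cv2.imwrite("pics/w2.png",d["frame"][:,:,::-1])
```

```text
1.1 [  2.574   0.319 -24.004] [-4.391 14.118  0.627]
1.0 [  2.389   0.076 -21.175] [-3.581 12.918  0.817]
0.9 [  2.16   -0.04  -18.442] [-2.98  11.586  0.938]
0.75 [  1.744  -0.327 -14.478] [-1.244  9.311  0.458]
0.6 [  1.402  -0.582 -10.873] [0.138 6.646 0.849]
0.45 [ 1.078 -0.707 -7.532] [1.881 5.714 0.672]
0.3 [ 0.974 -1.041 -4.496] [ 3.243  4.223 -0.428]
0.15 [ 0.654 -1.248 -1.67 ] [ 4.927  2.783 -1.1  ]
0 [ 0.136 -0.508 -0.283] [3.794 0.055 0.79 ]
[ 0.682  0.377 -1.01 ] [-0.064  0.026 -0.017] [ 0.004  0.516 -0.566  1.538  0.291  1.175 -1.799] 21.875
948 ((632.208984375, 210.24871826171875), (68.41283416748047, 15.147390365600586), 22.661588668823242) [628.065 208.589 126.505]
```

View pics/w2.png

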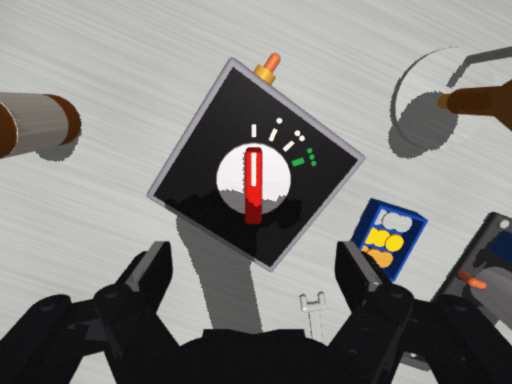

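The dial is undamaged and at rest, with its pointer at the first mark (253,150), and nothing else has moved. I'll regrasp with the half turn and rotate joint 7 downward, guarded by the moment.

Run:
```python
from h import *
np.set_printoptions(precision=3,suppress=True)
Q=(Ro.from_euler('z',22.4+180,degrees=True)*Ro.from_quat([1,0,0,0])).as_quat()
manip.move_to([631.5,209,240],Q); print(manip.read_joint_pos(),manip.read_t())
manip.move_linear([631.5,209,140],vel=120)
print(manip.move_linear([631.5,209,103],vel=60,f_stop=10))
manip.grip(0.0,60)
print(manip.read_opening(),manip.read_ft_force(),manip.read_ft_torque(),manip.read_t())
j0=np.array(manip.read_joint_pos()); np.save("j0.npy",j0); print(j0)
R0=Ro.from_quat(manip.read_tcp_rot())
for a in(.15,.3,.45,.6,.75,.9,1.05,1.2):
    j=j0.copy(); j[6]-=a; manip.move_joints(j); m=manip.read_ft_torque()
    print(a,manip.read_ft_force(),m,(Ro.from_quat(manip.read_tcp_rot())*R0.inv()).as_rotvec())
    if abs(m[2])>1.5: break
print(manip.read_position(),manip.read_joint_pos()-j0,manip.read_opening(),manip.read_t())
ims={}
for n in("wrist","scene"): ims[n]=eyes.get_image(n)["frame"][:,:,::-1]
b=cv2.resize(ims["scene"][110:190,240:340],(500,400),interpolation=3)
cv2.imwrite("pics/g2.png",np.hstack([cv2.resize(ims["wrist"],(300,225))if 0 else ims["wrist"][:384,100:400],cv2.resize(b,(480,384))]))
```

```text
[ 0.322  0.729 -1.179  1.506  0.68   1.364  1.054] 24.3417
False
0.17085867798868015 [-0.386 -2.466  2.323] [-0.395  0.087 -0.184] 26.7333
[ 0.284  0.85  -1.082  1.634  0.807  1.166  0.963]
0.15 [ 0.634 -1.374  1.142] [-0.17   0.042  0.101] [-0.    -0.    -0.146]
0.3 [-0.544 -1.185  1.41 ] [-0.188  0.063  0.071] [-0.    -0.    -0.295]
0.45 [-0.266 -2.021  2.459] [-0.276  0.061  0.122] [-0.    -0.    -0.444]
0.6 [-1.558 -2.279  2.03 ] [-0.311  0.045  0.132] [-0.    -0.001 -0.594]
0.75 [-0.573 -2.581  1.851] [-0.373  0.057  0.077] [-0.    -0.001 -0.744]
0.9 [-1.093 -3.348  1.219] [-0.523  0.088  0.189] [-0.    -0.001 -0.894]
1.05 [-0.162 -2.827  2.553] [-0.58   0.124  0.106] [-0.    -0.001 -1.044]
1.2 [-1.563 -2.646  3.45 ] [-0.674  0.179  0.188] [-0.    -0.001 -1.194]
[631.762 208.14  103.341] [ 0.    -0.     0.     0.     0.     0.001 -1.193] 0.17413748897372286 28.8667
```

View pics/g2.png

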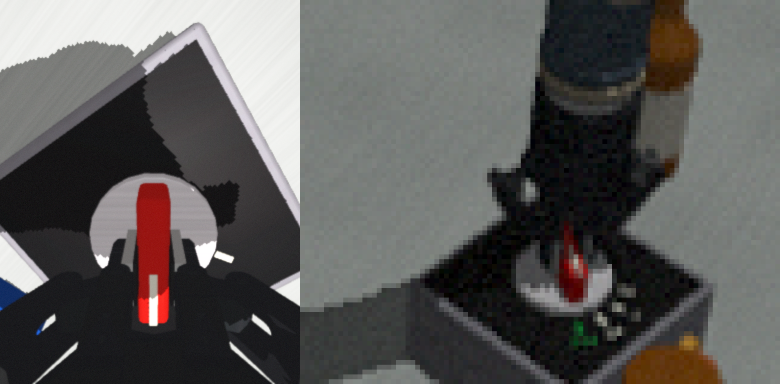

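The bar is aligned with the pads, and the pointer at (575,295) in the right crop points at the green mark. I'll check the angle numerically, then hand in if it is good.

Run:
```python
from h import *
p=np.array(manip.read_position());q=manip.read_tcp_rot();d=eyes.get_image("wrist")
T=np.eye(4);T[:3,:3]=Ro.from_quat(q).as_matrix();T[:3,3]=p
X=cloud(d,T@np.array(d["mount"]));f=d["frame"].astype(int)
m=(f[...,0]>90)&(f[...,1]<60)&(f[...,2]<60)&(X[...,2]>120)&(X[...,2]<134)
r=cv2.minAreaRect(X[m][:,:2].astype(np.float32)); print(m.sum(),r)
a=r[2] if r[1][0]>r[1][1] else r[2]-90
dial=np.radians(22.4-a); print("dial",dial)
d=eyes.get_image("scene"); X=cloud(d);f=d["frame"].astype(int)
m=(f[...,0]>110)&(f[...,1]<50)&(f[...,2]<50)&(X[...,1]<-100); print("pad",np.nanmedian(X[m],0))
if abs(dial-1.2)<.06: print(manip.sign_off(), manip.read_t())
```

```text
3474 ((631.1459350585938, 209.8941192626953), (15.860957145690918, 69.28385925292969), 44.071102142333984)
dial 1.1925642418751718
pad [ 482.27899293 -195.28588867  237.9127915 ]
the job is handed in; nothing more can be done
the job is handed in; nothing more can be done
```

The job is handed in: I pushed the lever to its stop and let it fully back up, then turned the dial clockwise to about 1.19 rad (green mark) and held it there to the end; a first dial grasp turned the wrong way, straining against the rest stop without moving the dial, so I released it and regrasped.

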